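# Select the square-section drive on the rolling mill

### The arm

A 6-joint arm with a two-finger parallel gripper is mounted at the origin on the work surface. World frame = base frame: x ahead of the robot, y to its left, z up, the work surface at z = 0. Lengths are in m, angles in rad, forces in N, time in s.
With the tool pointing down it reaches from about 0.375 to 0.9 m from the base axis. Payload 3.1 kg.
Tool frame: the origin (TCP) lies between the finger pads; the fingertips stand 11 mm ahead of it and the grasp point (between the pads) lies 8 mm behind it; z points along the fingers, y is the direction in which the jaws open and shut (so a half turn about z gives the same grasp; the last joint's range is limited). The gripper opens to 85 mm and grips with 20 to 120 N. Pads are 22 mm wide; open, the fingers measure 114 mm over their backs; the gripper's body (76 mm by 85 mm) begins 54 mm behind the grasp point. The pads swing forward as they close: fully open they stand 13 mm farther back than shut.
Start: joints at [1.129, 0.527, 1.433, -0, 1.181, -0.178], TCP at [0.163, 0.603, 0.242] pointing down, gripper open.
Joint ranges: [-3.08, 3.08], [-0.75, 2.2], [0.22, 2.44], [-1.43, 4.57], [0, 2.65], [-2.85, 2.85]. Speed limits (rad/s): [2.79, 2.79, 3.14, 3.14, 3.14, 3.14].

### API

Orientations are given as a unit quaternion [x, y, z, w].
In Python, from station import manip gives the robot as it stands. The module is installed in compiled form; this text tells all that it offers.
- The arm moves only by the tool arm_command, never from a script. Its argument "rows" is a list of rows, each a list of 3 entries, a list of its own where there are three numbers: the shift along the world's x, y, z in mm, then the turn about the world's z in rad, then the closure, from -1 (fully open) to 1 (shut), so that 0 is half open. A call has 1 to 12 rows; each row shifts and turns the commanded pose from where the row before left it; what a row does not reach is not made up. A row lasts 1/8 s, in which the tool goes at most 62.5 mm and 10.7 degrees, less where a joint would pass 70% of its speed; a pose out of reach is approached as far as the arm can. A call with a gripper value outside its range is refused whole. The fingers move at their own pace and stop on an object; "squeeze" is the grip in N (left out, the last holds). Time passes only in rows, so rows that do not move let the fingers close. It gives the time, the measured TCP pose, the force and the opening at its end, in the units of the state.
- manip.sense(): the state, without advancing time (a new reading comes with each control period).
- manip.snapshot(name): name is "scene" or "top" or "wrist"; returns the picture (420x560x3 uint8, blue, green, red); there is no depth.
- manip.get_calibration(name): a dict with "fovy" (degrees; the focal length in pixels is half the picture's height over the tangent of half this angle, whatever the lens; pixels are square), "cx", "cy" (the principal point, pixels), "R" (3x3) and "t" (3): a world point X has camera coordinates R X + t. Camera axes: x right, y down, z forward; pixel columns grow to the right and rows downward; lengths in m; the calibration is good to about 2 mm. The wrist camera is an equidistant fisheye: a pixel r from the principal point sees the ray r / f radians off the axis. A picture is of the moment at which its call begins: read the wrist's pose just before it. get_calibration takes no time and is no camera call; for the wrist camera it gives the pose at the moment of the call.
- manip.sign_off(): hands the job in, once; it reports no verdict.
The state is a dict: "t": time; "q": joint angles; "qd": joint speeds; "tau": joint torques, N m; "tcp_pos": TCP position; "tool_rot": TCP orientation; "force": force on the tool from outside, world axes, zero at the start; "ft_torque": the same for the moment, N m; "finger_gap": opening from 0.0 (shut) to 1.0 (fully open).
Only numpy, scipy, OpenCV 4.12 (cv2) and the standard library are available. Lean on these libraries where they do the work, as an engineer would, in place of code of your own. Each camera call takes 0.05 s, during which the arm holds its last target.

### The job

On the small rolling mill the gear lever stands in its park slot. With the fingertips, gently push the lever out of park, along the cross channel of the H-gate and fully home into the slot marked by the square brass plate. Do not grip the lever, do not run it home into any of the other marked slots on the way, leave the loose things on the mill and bench where they are, and finish clear of everything.

Things in the scene. Friction and masses are not known exactly. Their poses are not given: they have to be found in the camera images.
- mill: grey rolling mill fixed to the bench. Origin on the bench under the gate's middle; x axis points from the gate to the roll stand (away from the robot, turned by the mill's yaw), y to the left, z up. Gearbox 200 mm along x, 270 mm along y, centred on the origin, flat top 100 mm high. The roll stand rises to 209 mm at x = 120 to 190, y = -120 to 120 mm
- gate (a point): middle of the H-gate, on the aluminium top plate 100 mm above the bench, axes as the mill's. Slots for the rod: a cross channel along y through this point; from each of its ends one slot to +x and one to -x (four marked slots, one per corner); from its middle a park slot to -x only. The rod changes slots only along the channel, where the grip has 4 to 5 mm play. All edges and ends are hard stops
- channel_left (a point): spot on the gate plate (100 mm above the bench) straight below the grip's middle when the lever stands at the left (+y) end of the cross channel: x = 0, y = 53 mm from the gate's middle. There the two left slots begin; fully home in a slot the grip's middle is at x = +53 or -53, y = +50 mm
- channel_right (a point): the same for the right (-y) end of the cross channel: x = 0, y = -53 mm; fully home in a right slot the grip's middle is at x = +53 or -53, y = -50 mm
- lever: gear lever: black barrel grip, 28 mm diameter, 52 mm tall, on an 11 mm steel rod. Origin at the grip's middle, 180 mm above the bench when upright, 161 to 171 mm when leaning; z up along the rod. It rocks about a point 150 mm below this origin (30 mm above the bench under the gate's middle), needs about 3 to 4 N of sideways push at the grip, has no springs and stays where it is left
- rocker (a joint): lean of the lever along the mill's x: radians, 0 in the cross channel, +0.36 fully home to +x (away from the robot), -0.36 fully home to -x; it starts at -0.36 to -0.24 in the park slot
- yoke (a joint): lean of the lever along the mill's y: radians, 0 in line with the park slot, +0.36 at the +y end of the cross channel, -0.36 at the -y end
- plate_square: brass index plate, square, 34 x 34 mm, 4 mm thick, lying on the gate plate (underside 100 mm above the bench) in one of the gate's four corners; marks the slot that ends at that corner. Origin at its centre, straight below the grip's middle when the lever is fully home in that slot; axes parallel to the mill's. This one marks the wanted slot
- plate_round: brass index plate, a round disc of 38 mm diameter, 4 mm thick, lying on the gate plate (underside 100 mm above the bench) in one of the gate's four corners; marks the slot that ends at that corner. Origin at its centre, straight below the grip's middle when the lever is fully home in that slot; axes parallel to the mill's
- plate_triangle: brass index plate, an equilateral triangle with corners 24 mm from the centre, 4 mm thick, lying on the gate plate (underside 100 mm above the bench) in one of the gate's four corners; marks the slot that ends at that corner. Origin at its centre, straight below the grip's middle when the lever is fully home in that slot; axes parallel to the mill's
- plate_bar: brass index plate, a narrow bar, 10 mm along x and 40 mm along y, 4 mm thick, lying on the gate plate (underside 100 mm above the bench) in one of the gate's four corners; marks the slot that ends at that corner. Origin at its centre, straight below the grip's middle when the lever is fully home in that slot; axes parallel to the mill's
- ring_blank: a brass finger-ring blank, 26 mm across, 12 mm high, standing on the left deck of the mill; not part of the job. Origin under its middle
- spool: a small copper spool, 28 mm across, 28 mm high, standing on the right deck of the mill; not part of the job. Origin under its middle
- dish: a shallow brass dish, 90 mm across, 18 mm high, on the bench to the left of the mill; not part of the job. Origin under its middle
- firebrick: a beige soldering brick, 115 x 60 x 32 mm, on the bench to the right of the mill; not part of the job. Origin under its middle
- shears: hand shears with red bows, about 140 mm long, lying flat on the left of the bench; not part of the job. Origin under its middle
- pliers: pliers with blue grips, about 135 mm long, lying flat on the right of the bench; not part of the job. Origin under its middle
- sanding_stick: a flat red-brown sanding stick, 160 x 22 x 12 mm, lying on the left of the bench; not part of the job. Origin under its middle

How it is judged:
On the way, in this order (a step that is already met when the one before it is completed fails the run):
1. the lever is out of park and in the cross channel (value of joint rocker between -0.1 and 0.1 rad), for 0.1 s.
2. the lever is home in the slot marked by the square plate (horizontal distance between lever and plate_square below 0.009 m), for 0.2 s.
At the end, for the whole second after the job is handed in: The lever rests in the slot of the square plate with the middle of its grip within 9 mm, horizontally, of the plate's centre (the stop is at 0 mm), and nothing touches it (horizontal distance between lever and plate_square below 0.009 m and velocity of joint rocker between -0.05 and 0.05 rad/s and velocity of joint yoke between -0.05 and 0.05 rad/s).
It fails at once if the lever is run home (to within 12 mm) into a slot marked by another plate (horizontal distance between lever and plate_round below 0.012 m or horizontal distance between lever and plate_triangle below 0.012 m or horizontal distance between lever and plate_bar below 0.012 m).
It fails at once if the lever is gripped or forced: more than 35 N between fingers and lever (contact force between the fingers and lever above 35 N).
It fails at once if a loose thing is moved more than 25 mm, lifted or carried (distance of any of ring_blank, spool, dish, firebrick, shears, pliers, sanding_stick from where it was at the start of the episode above 0.025 m).
It also fails if it takes over 51 s, if anything falls off the work surface, if the arm or the gripper's body presses on something with over 40 N, if the wrist force passes 120 N, or if a joint passes its speed limit or range.

## Working session

There is one attempt and no reset: what is moved stays moved. The work goes in short steps, Python scripts to look and compute and a tool call to move; the robot and the scene stay as the last step left them, time stands still between calls to the robot, and variables do not carry over. Pictures are saved under pics/ and viewed, and the job is handed in when it is done.

Besides the shell and the picture viewer there is one more tool, called as a command line: name --argument value ..., lists and objects as JSON in quotes. arm_command: Moves the arm, as the interface text tells. Its arguments: {"type":"object","properties":{"rows":{"type":"array","items":{"type":"array"}},"squeeze":{"type":"number"}},"required":["rows"]}

```bash
mkdir -p pics
python3 - <<'E'
from station import manip
import cv2
s=manip.sense();print(s)
for n in("scene","top"):
    c=manip.get_calibration(n);print(n,c)
    cv2.imwrite(f"pics/{n}0.png",manip.snapshot(n))
E
```

```text
{'t': 0.0, 'q': array([ 1.12848984e+00,  5.28484940e-01,  1.43394547e+00, -8.91031042e-06,
        1.18141716e+00, -1.78497400e-01]), 'qd': array([-9.49869305e-05, -1.39887658e-03,  7.04603457e-04,  3.09095244e-04,
       -1.03603845e-03,  9.39254303e-04]), 'tau': array([ 2.21574355e-04, -4.42358279e+01, -1.78025115e+01, -2.24436262e-04,
        8.37654836e-03,  4.61645996e-06]), 'tcp_pos': array([0.16263336, 0.60272227, 0.24130835]), 'tool_rot': array([ 1.31520617e-01,  9.91312794e-01, -1.07483654e-03, -3.40449610e-04]), 'force': array([-0.08175145, -0.44108036,  0.01248053]), 'ft_torque': array([-0.02082922, -0.01567882, -0.00741577]), 'finger_gap': 0.9988981259476697}
scene {'fovy': 52.04567324455178, 'cx': 282.111835677553, 'cy': 210.13459090065717, 'R': array([[-0.87549127,  0.48306533,  0.01276406],
       [ 0.30299578,  0.5693327 , -0.76423415],
       [-0.37644202, -0.66521287, -0.64481257]]), 't': array([ 0.48896356, -0.05814938,  1.58217958])}
top {'fovy': 45.44830341057872, 'cx': 271.73228406403166, 'cy': 210.3358675455482, 'R': array([[ 0.028412  , -0.9995956 , -0.00118287],
       [-0.99200452, -0.02805063, -0.12304549],
       [ 0.12296255,  0.00466938, -0.99240033]]), 't': array([-0.01900503,  0.54845219,  1.35281156])}
```

View pics/scene0.png

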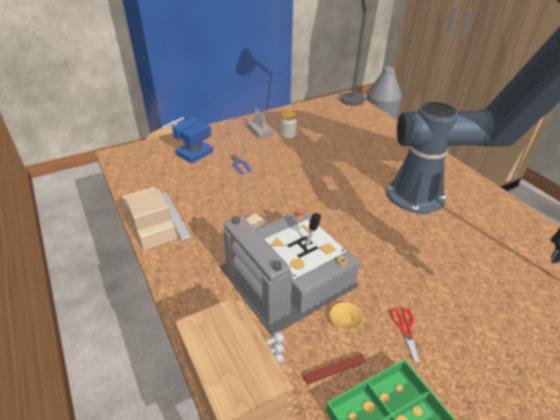

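View pics/top0.png

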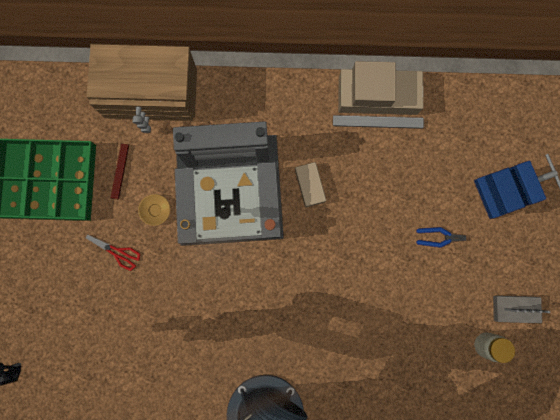

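Run:
```python
import cv2
a=cv2.imread("pics/top0.png")[100:270,180:380]
cv2.imwrite("pics/topz.png",cv2.resize(a,None,fx=3.5,fy=3.5,interpolation=cv2.INTER_CUBIC))
```

```text
(no output)
```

View pics/topz.png

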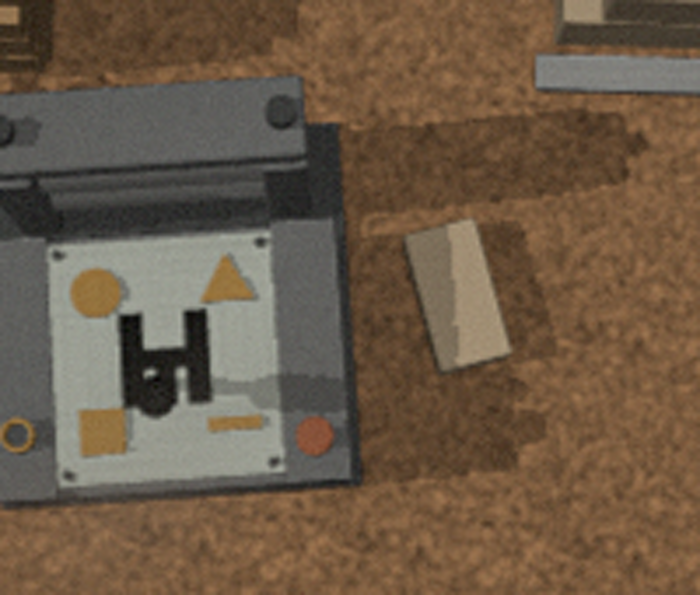

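The square plate (topz about 103,432) marks the near-left slot (-x, +y). The round plate is far-left, the triangle far-right and the bar near-right. The lever knob, around (157,390), is in the park slot. Next I'll get accurate positions.

```bash
cat > h.py <<'E'
import numpy as np,cv2
from station import manip
def ray(n,u,v,z):
    c=manip.get_calibration(n);f=210/np.tan(np.radians(c['fovy']/2))
    R=c['R'];C=-R.T@c['t'];d=R.T@np.array([(u-c['cx'])/f,(v-c['cy'])/f,1])
    return C+d*(z-C[2])/d[2]
def proj(n,X):
    c=manip.get_calibration(n);f=210/np.tan(np.radians(c['fovy']/2))
    p=c['R']@np.array(X)+c['t'];return c['cx']+f*p[0]/p[2],c['cy']+f*p[1]/p[2]
E
python3 - <<'E'
from h import *
a=cv2.imread("pics/top0.png");h=cv2.cvtColor(a,cv2.COLOR_BGR2HSV)
m=cv2.inRange(h,(8,110,110),(28,255,255)); mm=np.zeros_like(m);mm[168:238,196:262]=m[168:238,196:262]
n,l,st,ce=cv2.connectedComponentsWithStats(mm)
P=[]
for i in range(1,n):
    if st[i][4]>15:
        X=ray("top",*ce[i],.104);P.append(X);print(ce[i],st[i],X.round(4))
P=np.array(P)
print("gate",P.mean(0))
from scipy.optimize import least_squares
# match by sign
c=P.mean(0)[:2];L=np.array([[.053*np.sign(p[0]-c[0]),.05*np.sign(p[1]-c[1])] for p in P])
def g(v):
    R=np.array([[np.cos(v[2]),-np.sin(v[2])],[np.sin(v[2]),np.cos(v[2])]]);return (L@R.T+v[:2]-P[:,:2]).ravel()
s=least_squares(g,[*c,0]);print(s.x,s.fun.round(4))
x0,y0,t=s.x
R=np.array([[np.cos(t),-np.sin(t)],[np.sin(t),np.cos(t)]])
# overlay grip circle at candidate rocker angles
for r in(-.24,-.3,-.36):
    k=R@[150*np.sin(r)/1000,0]+[x0,y0]
    top=R@[.176*np.sin(r),0]+[x0,y0]
    print(r,k,proj("top",[*top,.03+.176*np.cos(r)]),proj("scene",[*top,.03+.176*np.cos(r)]))
for n_,pt in dict(left=(0,.053),home=(-.053,.05)).items(): print(n_,R@pt+[x0,y0])
s=cv2.imread("pics/scene0.png")[190:290,230:370];cv2.imwrite("pics/scz.png",cv2.resize(s,None,fx=5,fy=5,interpolation=cv2.INTER_CUBIC))
E
```

```text
[244.18085106 180.70212766] [238 174  14  12  94] [0.6169 0.0713 0.104 ]
[206.88194444 183.14583333] [200 177  14  13 144] [0.6076 0.1696 0.104 ]
[208.78571429 222.83116883] [203 217  13  13 154] [0.5025 0.1599 0.104 ]
[246.44186047 220.3255814 ] [240 219  14   4  43] [0.5119 0.0617 0.104 ]
gate [0.5597264  0.11561139 0.104     ]
[0.5597264  0.11561139 0.0930389 ] [ 0.0002 -0.0005  0.0002  0.0007 -0.0002  0.0005 -0.0003 -0.0008]
-0.24 [0.52422521 0.11229884] (np.float64(223.87843799389287), np.float64(213.07942264836086)) (np.float64(315.5301513591794), np.float64(213.35371617263718))
-0.3 [0.51559008 0.11149311] (np.float64(224.21071224136074), np.float64(217.3632177442348)) (np.float64(318.38370461300684), np.float64(212.81033358102022))
-0.36 [0.5071138 0.1107022] (np.float64(224.56156849881862), np.float64(221.5848648209303)) (np.float64(321.13886830547995), np.float64(212.46226110047124))
left [0.55480245 0.16838217]
home [0.50231038 0.16047119]
```

View pics/scz.png

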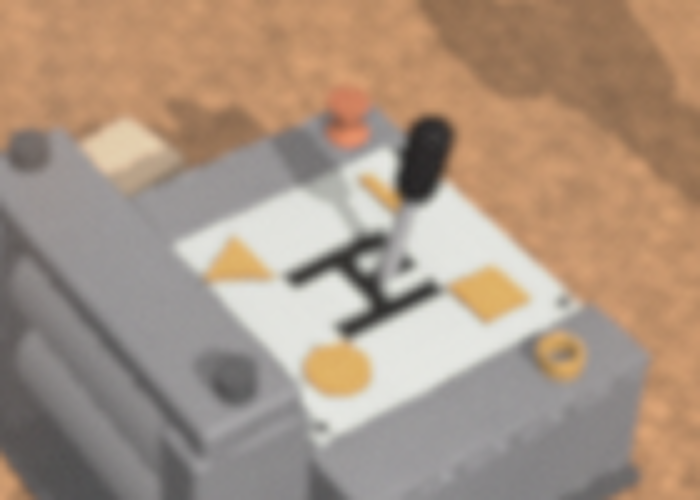

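Rows: travel over to mill (-105, 0) at z 0.30, turn to the mill's yaw and close the fingers.

arm_command --rows '[[[24.4, -41.4, 5], 0.03, 1], [[24.4, -41.4, 5], 0.03, 1], [[24.4, -41.4, 5], 0.03, 1], [[24.4, -41.4, 5], 0.03, 1], [[24.4, -41.4, 5], 0.03, 1], [[24.4, -41.4, 5], 0.03, 1], [[24.4, -41.4, 5], 0.03, 1], [[24.4, -41.4, 5], 0.03, 1], [[24.4, -41.4, 5], 0.03, 1], [[24.4, -41.4, 5], 0.03, 1], [[24.4, -41.4, 5], 0.03, 1], [[24.4, -41.4, 5], 0.03, 1]]' --squeeze 20

```text
t: 1.6
tcp_pos: [0.4561, 0.1051, 0.3023]
tool_rot: [-0.048, 0.999, 0.0, -0.0]
force: [1.2, 0.2, -0.2]
finger_gap: 0.001
```

arm_command --rows '[[[0, 0, 0], 0, 1], [[0, 0, 0], 0, 1]]'

```text
t: 1.85
tcp_pos: [0.4549, 0.1068, 0.3018]
tool_rot: [-0.048, 0.999, 0.0, -0.001]
force: [0.2, -0.5, -0.5]
finger_gap: -0.003
```

```bash
cat > st.py <<'E'
from h import *
from scipy.spatial.transform import Rotation as Ro
def mill(X):
    t=.093;d=np.array(X[:2])-[.5597,.1156];return np.array([d[0]*np.cos(t)+d[1]*np.sin(t),-d[0]*np.sin(t)+d[1]*np.cos(t)])*1000
def st():
    s=manip.sense();y=Ro.from_quat(s['tool_rot']).as_matrix()[:,1]
    print('t',round(s['t'],2),s['tcp_pos'].round(4),'mill',mill(s['tcp_pos']).round(1),'yaw-mill',round(np.arctan2(y[1],y[0])-np.pi/2-.093,3),'F',s['force'].round(1),'gap',round(s['finger_gap'],3))
def pic(k):
    a=manip.snapshot("scene")[180:300,220:380];b=manip.snapshot("top")[150:260,160:300]
    a=cv2.resize(a,(400,300),interpolation=cv2.INTER_CUBIC);b=cv2.resize(b,(382,300),interpolation=cv2.INTER_CUBIC)
    cv2.imwrite(f"pics/{k}.png",np.hstack([a,b]))
E
python3 -c "
from st import *
st();pic('a1')"
```

```text
t 1.85 [0.4549 0.1068 0.3018] mill [-105.2    0.9] yaw-mill 0.002 F [ 0.2 -0.5 -0.5] gap -0.003
```

View pics/a1.png

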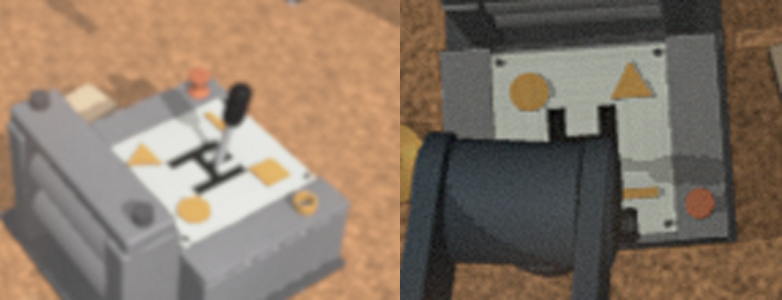

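The lever is still in park, at about (235,105) in the left view. In the right view the arm blocks the top camera. Next I'll lower the fingers behind the lever.

arm_command --rows '[[[0, -0.5, -32], 0, 1], [[0, 0, -32], 0, 1], [[0, 0, -32], 0, 1], [[0, 0, -22], 0, 1], [[0, 0, -10], 0, 1], [[0, 0, 0], 0, 1]]'

```text
t: 2.7
tcp_pos: [0.4552, 0.1067, 0.1741]
tool_rot: [-0.049, 0.999, 0.0, -0.001]
force: [0.2, -0.7, 0.1]
finger_gap: 0.0
```

```bash
python3 -c "
from st import *
st();pic('a2')
cv2.imwrite('pics/a2w.png',manip.snapshot('wrist'))"
```

```text
t 2.7 [0.4552 0.1067 0.1741] mill [-104.9    0.9] yaw-mill 0.004 F [ 0.2 -0.7  0.1] gap 0.0
```

View pics/a2.png

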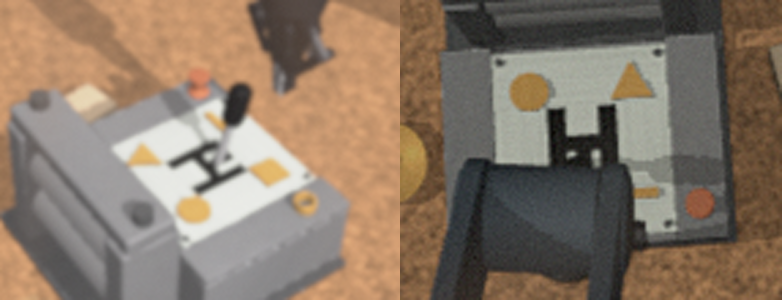

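View pics/a2w.png

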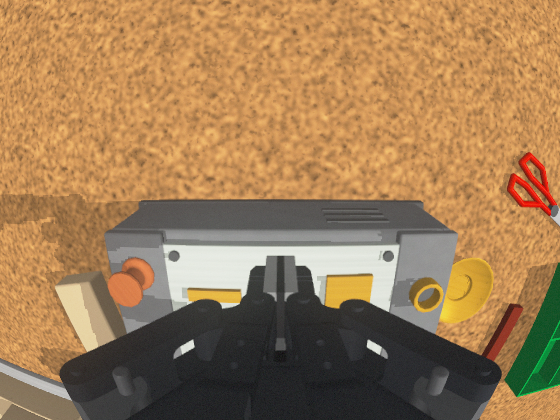

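Fingers are shut and level with the grip, at about (285,85) in the left view and in line with park. Now I'll push along mill +x.

arm_command --rows '[[[12, 1, -1], 0, 1], [[10, 0.5, 0], 0, 1], [[6, 0.5, 0], 0, 1], [[6, 0.5, 0], 0, 1], [[6, 0.5, 0], 0, 1], [[6, 0.5, 0], 0, 1], [[6, 0.5, 0], 0, 1], [[6, 0.5, 0], 0, 1]]'

```text
t: 3.85
tcp_pos: [0.5136, 0.1107, 0.1733]
tool_rot: [-0.048, 0.999, 0.0, -0.0]
force: [-2.6, -0.4, 2.6]
finger_gap: -0.001
```

```bash
python3 -c "
from st import *
st();pic('a3')"
```

```text
t 3.85 [0.5136 0.1107 0.1733] mill [-46.4  -0.6] yaw-mill 0.003 F [-2.6 -0.4  2.6] gap -0.001
```

View pics/a3.png

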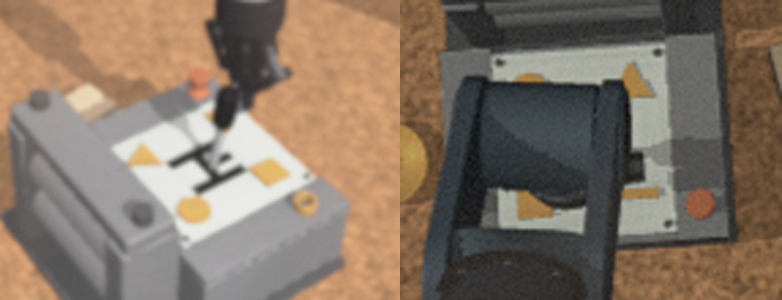

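The fingers touch the grip near (240,100), the lever is moving, and the force is about 3 N. I'll continue into the channel.

arm_command --rows '[[[5, 0.5, 0], 0, 1], [[5, 0.5, 0], 0, 1], [[4, 0.5, 0], 0, 1], [[3, 0.5, 0], 0, 1], [[2, 0, 0], 0, 1], [[0, 0, 0], 0, 1]]'

```text
t: 4.7
tcp_pos: [0.533, 0.1126, 0.1733]
tool_rot: [-0.048, 0.999, 0.0, 0.0]
force: [-2.2, -0.4, 1.8]
finger_gap: -0.001
```

```bash
python3 -c "
from st import *
st();pic('a4')"
```

```text
t 4.7 [0.533  0.1126 0.1733] mill [-26.9  -0.5] yaw-mill 0.003 F [-2.2 -0.4  1.8] gap -0.001
```

View pics/a4.png

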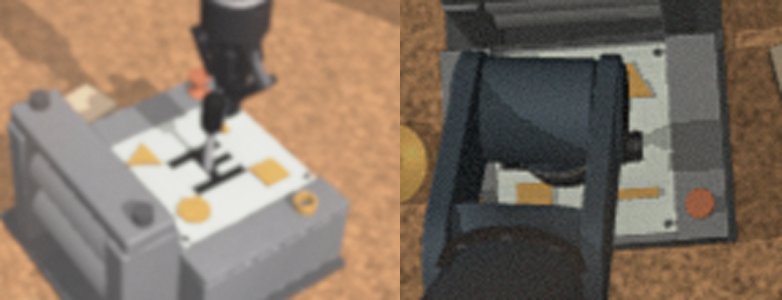

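arm_command --rows '[[[1.5, 0, 0], 0, 1], [[0, 0, 0], 0, 1]]'

```text
t: 5.05
tcp_pos: [0.5342, 0.1126, 0.1733]
tool_rot: [-0.048, 0.999, 0.0, -0.0]
force: [-2.6, -0.1, 2.7]
finger_gap: -0.001
```

arm_command --rows '[[[1.5, 0, 0], 0, 1], [[0, 0, 0], 0, 1]]'

```text
t: 5.3
tcp_pos: [0.5356, 0.1126, 0.1733]
tool_rot: [-0.048, 0.999, 0.0, -0.0]
force: [-3.0, 0.2, 2.8]
finger_gap: -0.001
```

arm_command --rows '[[[1, 0, 0], 0, 1], [[0, 0, 0], 0, 1]]'

```text
t: 5.55
tcp_pos: [0.5367, 0.1126, 0.1733]
tool_rot: [-0.048, 0.999, 0.0, -0.0]
force: [-2.4, 0.2, 2.7]
finger_gap: 0.003
```

arm_command --rows '[[[1, 0, 0], 0, 1], [[0, 0, 0], 0, 1]]'

```text
t: 5.8
tcp_pos: [0.5378, 0.1126, 0.1733]
tool_rot: [-0.048, 0.999, 0.0, 0.0]
force: [-2.8, 0.4, 2.1]
finger_gap: -0.005
```

arm_command --rows '[[[1, 0, 0], 0, 1], [[0, 0, 0], 0, 1]]'

```text
t: 6.05
tcp_pos: [0.5388, 0.1126, 0.1733]
tool_rot: [-0.048, 0.999, 0.0, 0.0]
force: [-3.3, 0.3, 3.1]
finger_gap: -0.005
```

```bash
python3 -c "
from st import *
st()
a=manip.snapshot('scene')
b=cv2.resize(a[200:270,270:340],None,fx=8,fy=8,interpolation=cv2.INTER_CUBIC)
t=.093;R=np.array([[np.cos(t),-np.sin(t)],[np.sin(t),np.cos(t)]])
for x in(-5,0,5):
  for z in(.12,.154,.206):
    e=(z-.03)/.15
    p=R@np.array([x*e/1000,0])+[.5597,.1156];u=proj('scene',[*p,z]);cv2.circle(b,(int((u[0]-270+.5)*8),int((u[1]-200+.5)*8)),3,{-5:(255,0,0),0:(0,255,0),5:(0,0,255)}[x],-1)
cv2.imwrite('pics/a5.png',b)"
```

```text
t 6.05 [0.5388 0.1126 0.1733] mill [-21.1  -1. ] yaw-mill 0.003 F [-3.3  0.3  3.1] gap -0.005
```

View pics/a5.png

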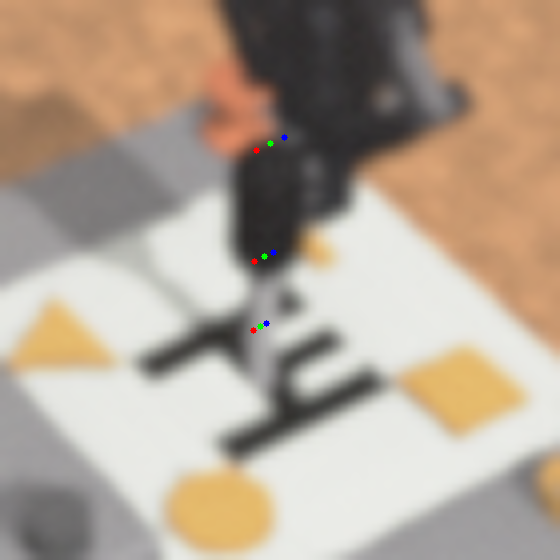

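The projected axis for x=0 (green dots) sits on the grip and rod at about (262,260–330), so the lever is centred in the cross channel. Now I'll back off, go round to the lever's right side and approach.

arm_command --rows '[[[-15, -1.5, 0], 0, 1], [[-15, -1.5, 0], 0, 1], [[2, -22, 0], 0, 1], [[2, -22, 0], 0, 1], [[1, -12, 0], 0, 1], [[17, 1.5, 0], 0, 1], [[17, 1.5, 0], 0, 1], [[17, 1.5, 0], 0, 1], [[0, 0, 0], 0, 1]]'

```text
t: 7.22
tcp_pos: [0.5655, 0.058, 0.1733]
tool_rot: [-0.048, 0.999, -0.0, 0.001]
force: [-0.7, 1.2, 0.1]
finger_gap: -0.002
```

```bash
python3 -c "
from st import *
st();pic('a6')"
```

```text
t 7.22 [0.5655 0.058  0.1733] mill [  0.5 -57.9] yaw-mill 0.003 F [-0.7  1.2  0.1] gap -0.002
```

View pics/a6.png

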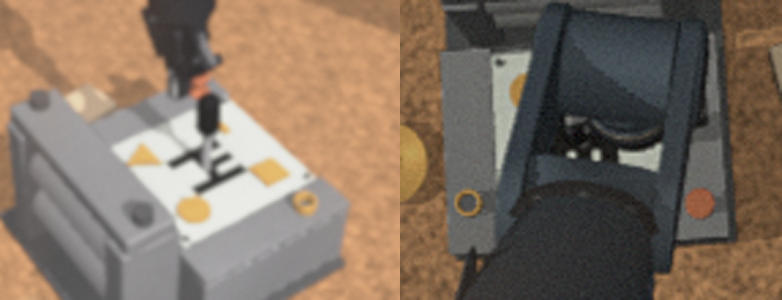

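The lever stands upright in the channel (208,115) with the fingers to its right. Now I'll push along mill +y.

arm_command --rows '[[[-1, 10, 0], 0, 1], [[-1, 10, 0], 0, 1], [[-0.5, 6, 0], 0, 1], [[-0.5, 6, 0], 0, 1], [[-0.5, 6, 0], 0, 1], [[-0.5, 6, 0], 0, 1], [[-0.5, 6, 0], 0, 1]]'

```text
t: 8.2
tcp_pos: [0.5602, 0.1083, 0.1733]
tool_rot: [-0.048, 0.999, -0.0, -0.0]
force: [-0.7, -2.3, 0.7]
finger_gap: -0.003
```

```bash
python3 -c "
from st import *
st();pic('a7')"
```

```text
t 8.2 [0.5602 0.1083 0.1733] mill [-0.2 -7.4] yaw-mill 0.003 F [-0.7 -2.3  0.7] gap -0.003
```

View pics/a7.png

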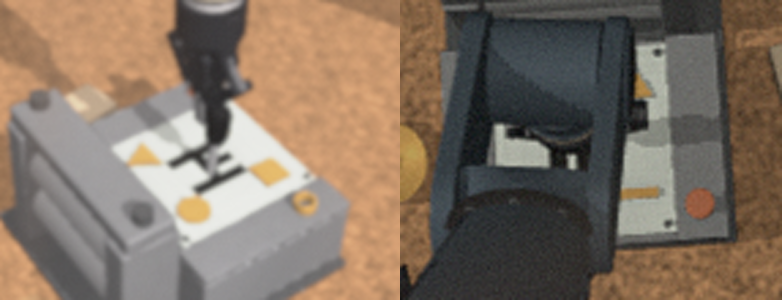

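arm_command --rows '[[[-0.5, 6, 0], 0, 1], [[-0.5, 6, 0], 0, 1], [[-0.5, 6, 0], 0, 1], [[-0.5, 5, 0], 0, 1], [[0, 3, 0], 0, 1], [[0, 0, 0], 0, 1]]'

```text
t: 9.05
tcp_pos: [0.5581, 0.1345, 0.1733]
tool_rot: [-0.048, 0.999, 0.0, -0.0]
force: [-0.5, -2.5, -0.5]
finger_gap: -0.001
```

arm_command --rows '[[[0, 2, 0], 0, 1], [[0, 0, 0], 0, 1]]'

```text
t: 9.3
tcp_pos: [0.5582, 0.1361, 0.1733]
tool_rot: [-0.048, 0.999, 0.0, -0.0]
force: [-1.6, -2.7, -0.9]
finger_gap: 0.002
```

```bash
cat >> st.py <<'E'
def ov(k,pts):
    a=manip.snapshot('scene')
    b=cv2.resize(a[200:270,270:340],None,fx=8,fy=8,interpolation=cv2.INTER_CUBIC)
    t=.093;R=np.array([[np.cos(t),-np.sin(t)],[np.sin(t),np.cos(t)]])
    for (x,y),c in zip(pts,[(255,0,0),(0,255,0),(0,0,255)]):
      d=np.array([x,y,0.])/150;d[2]=np.sqrt(1-d@d)
      for L in(.1,.124,.176):
        q=d*L;p=R@q[:2]+[.5597,.1156];u=proj('scene',[*p,.03+q[2]]);cv2.circle(b,(int((u[0]-270+.5)*8),int((u[1]-200+.5)*8)),3,c,-1)
    cv2.imwrite(f'pics/{k}.png',b)
E
python3 -c "
from st import *
st();ov('a8',[(0,43),(0,48),(0,53)])"
```

```text
t 9.3 [0.5582 0.1361 0.1733] mill [ 0.4 20.5] yaw-mill 0.003 F [-1.6 -2.7 -0.9] gap 0.002
```

View pics/a8.png

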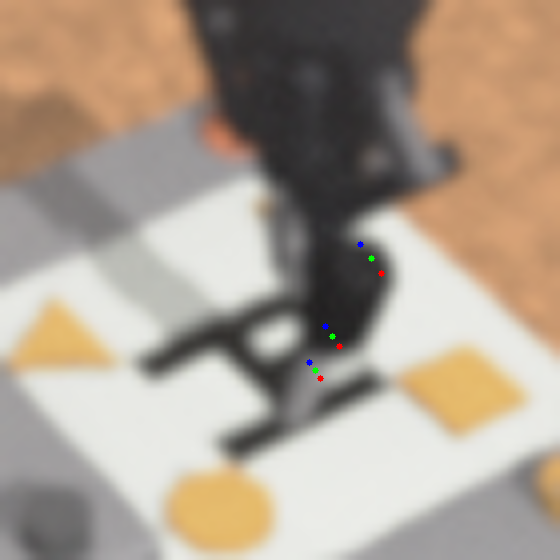

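The lever is near y=48 mm (green dots on the grip axis at about (333,336)). I'll move in small steps to find the end stop.

arm_command --rows '[[[-0.2, 1.5, 0], 0, 1], [[0, 0, 0], 0, 1]]'

```text
t: 9.6
tcp_pos: [0.5581, 0.1376, 0.1733]
tool_rot: [-0.048, 0.999, -0.0, 0.0]
force: [-0.3, -3.3, -0.5]
finger_gap: 0.003
```

arm_command --rows '[[[-0.2, 1.5, 0], 0, 1], [[0, 0, 0], 0, 1]]'

```text
t: 9.85
tcp_pos: [0.5579, 0.1392, 0.1733]
tool_rot: [-0.048, 0.999, 0.0, 0.0]
force: [0.4, -3.0, -0.6]
finger_gap: -0.001
```

arm_command --rows '[[[-0.2, 1, 0], 0, 1], [[0, 0, 0], 0, 1]]'

```text
t: 10.1
tcp_pos: [0.5578, 0.1402, 0.1734]
tool_rot: [-0.048, 0.999, 0.0, 0.0]
force: [-0.1, -2.7, -1.6]
finger_gap: 0.002
```

arm_command --rows '[[[-0.1, 1, 0], 0, 1], [[0, 0, 0], 0, 1]]'

```text
t: 10.35
tcp_pos: [0.5576, 0.1412, 0.1734]
tool_rot: [-0.048, 0.999, 0.0, 0.0]
force: [-0.6, -2.7, -0.9]
finger_gap: -0.0
```

arm_command --rows '[[[-0.1, 1, 0], 0, 1], [[0, 0, 0], 0, 1]]'

```text
t: 10.6
tcp_pos: [0.5574, 0.1422, 0.1733]
tool_rot: [-0.048, 0.999, 0.0, 0.0]
force: [-0.2, -1.8, -0.9]
finger_gap: -0.002
```

```bash
python3 -c "
from st import *
st();ov('a9',[(0,48),(0,53),(0,58)])"
```

```text
t 10.6 [0.5574 0.1422 0.1733] mill [ 0.2 26.6] yaw-mill 0.003 F [-0.2 -1.8 -0.9] gap -0.002
```

View pics/a9.png

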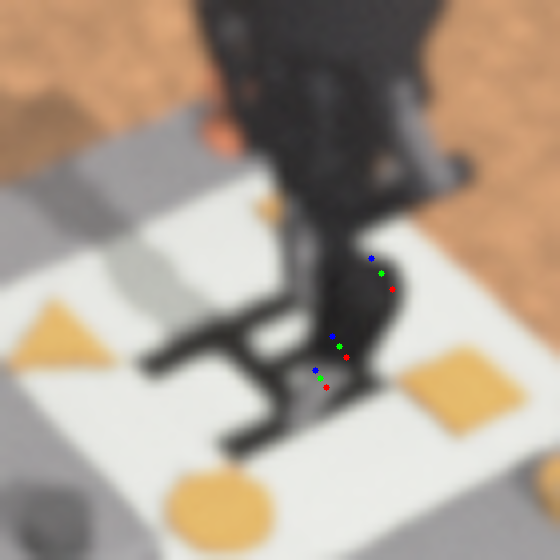

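arm_command --rows '[[[-0.1, 1, 0], 0, 1], [[0, 0, 0], 0, 1]]'

```text
t: 10.9
tcp_pos: [0.5574, 0.1431, 0.1733]
tool_rot: [-0.048, 0.999, 0.0, 0.0]
force: [0.5, -1.8, -0.2]
finger_gap: 0.002
```

arm_command --rows '[[[-0.1, 1, 0], 0, 1], [[0, 0, 0], 0, 1]]'

```text
t: 11.15
tcp_pos: [0.5573, 0.1441, 0.1733]
tool_rot: [-0.048, 0.999, -0.0, 0.0]
force: [0.5, -2.8, -0.7]
finger_gap: 0.001
```

arm_command --rows '[[[-0.1, 1, 0], 0, 1], [[0, 0, 0], 0, 1]]'

```text
t: 11.4
tcp_pos: [0.5572, 0.1448, 0.1733]
tool_rot: [-0.048, 0.999, -0.0, -0.0]
force: [0.8, -3.7, -0.7]
finger_gap: 0.0
```

arm_command --rows '[[[-0.1, 1, 0], 0, 1], [[0, 0, 0], 0, 1]]'

```text
t: 11.65
tcp_pos: [0.5571, 0.1454, 0.1732]
tool_rot: [-0.048, 0.999, -0.001, -0.0]
force: [0.1, -5.8, -1.9]
finger_gap: -0.003
```

```bash
python3 -c "
from st import *
st();ov('a10',[(0,48),(0,53),(0,58)])"
```

```text
t 11.65 [0.5571 0.1454 0.1732] mill [ 0.2 30. ] yaw-mill 0.004 F [ 0.1 -5.8 -1.9] gap -0.003
```

View pics/a10.png

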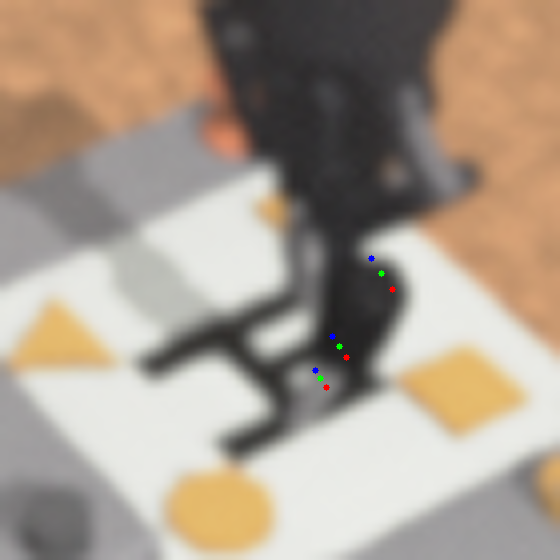

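The force rises to 6 N, so the lever is at the left end of the channel. Next I'll back off and go round to its far side.

arm_command --rows '[[[1, -14, 0], 0, 1], [[1.5, -15, 0], 0, 1], [[16, 1.5, 0], 0, 1], [[16, 1.5, 0], 0, 1], [[16, 1.5, 0], 0, 1], [[-1.5, 16, 0], 0, 1], [[-1.5, 16, 0], 0, 1], [[-1.5, 16, 0], 0, 1], [[0, 0, 0], 0, 1]]'

```text
t: 12.82
tcp_pos: [0.6021, 0.1715, 0.1733]
tool_rot: [-0.049, 0.999, 0.0, -0.0]
force: [0.2, -0.5, -0.3]
finger_gap: 0.001
```

```bash
python3 -c "
from st import *
st();ov('a11',[(0,48),(0,53),(0,58)])"
```

```text
t 12.82 [0.6021 0.1715 0.1733] mill [47.4 51.7] yaw-mill 0.006 F [ 0.2 -0.5 -0.3] gap 0.001
```

View pics/a11.png

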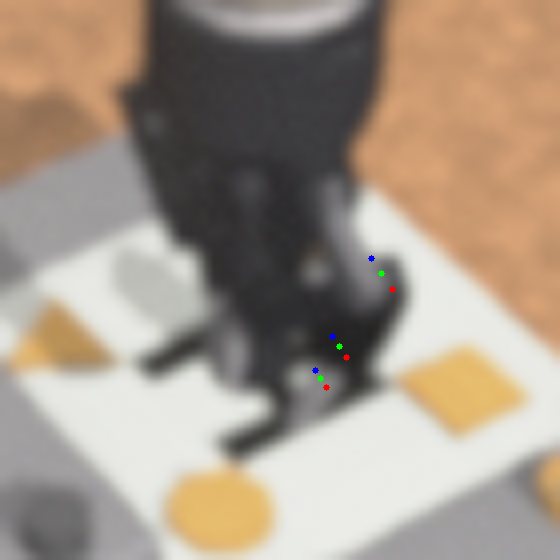

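arm_command --rows '[[[-10, -1, -4], 0, 1], [[-8, -0.7, -4], 0, 1], [[-6, -0.6, 0], 0, 1], [[-6, -0.6, 0], 0, 1], [[-6, -0.6, 0], 0, 1], [[-6, -0.6, 0], 0, 1], [[-6, -0.6, 0], 0, 1]]'

```text
t: 13.75
tcp_pos: [0.555, 0.1648, 0.1654]
tool_rot: [-0.048, 0.999, -0.0, 0.0]
force: [3.4, 0.3, -2.0]
finger_gap: -0.004
```

```bash
python3 -c "
from st import *
st();pic('a12')"
```

```text
t 13.75 [0.555  0.1648 0.1654] mill [-0.2 49.4] yaw-mill 0.003 F [ 3.4  0.3 -2. ] gap -0.004
```

View pics/a12.png

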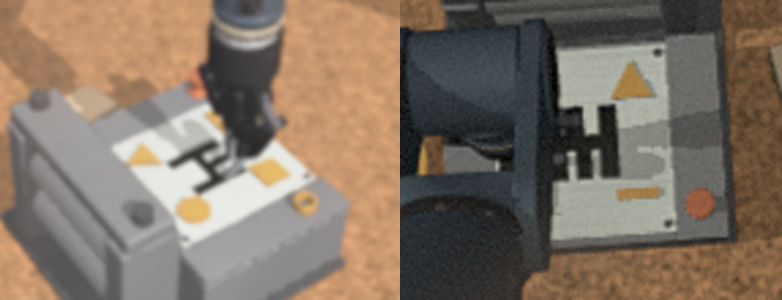

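The lever is moving towards the square plate (270,170) at about 3.5 N. Continuing.

arm_command --rows '[[[-6, -0.6, 0], 0, 1], [[-6, -0.6, 0], 0, 1], [[-5, -0.5, 0], 0, 1], [[-4, -0.4, 0], 0, 1], [[-2, -0.2, 0], 0, 1], [[0, 0, 0], 0, 1]]'

```text
t: 14.6
tcp_pos: [0.5318, 0.1626, 0.1654]
tool_rot: [-0.048, 0.999, 0.0, -0.0]
force: [2.1, -0.1, 0.2]
finger_gap: -0.003
```

arm_command --rows '[[[-2, -0.2, 0], 0, 1], [[0, 0, 0], 0, 1]]'

```text
t: 14.85
tcp_pos: [0.5299, 0.1623, 0.1653]
tool_rot: [-0.048, 0.999, -0.0, -0.0]
force: [3.0, 0.0, -0.0]
finger_gap: -0.002
```

arm_command --rows '[[[-1.5, 0, 0], 0, 1], [[0, 0, 0], 0, 1]]'

```text
t: 15.1
tcp_pos: [0.5287, 0.1623, 0.1654]
tool_rot: [-0.048, 0.999, -0.0, 0.0]
force: [3.8, -0.7, -1.3]
finger_gap: -0.002
```

arm_command --rows '[[[-1, 0, 0], 0, 1], [[0, 0, 0], 0, 1]]'

```text
t: 15.35
tcp_pos: [0.528, 0.1623, 0.1655]
tool_rot: [-0.048, 0.999, -0.0, 0.001]
force: [4.1, -0.1, -0.9]
finger_gap: -0.002
```

```bash
python3 -c "
from st import *
st();ov('a13',[(-43,50),(-48,50),(-53,50)])"
```

```text
t 15.35 [0.528  0.1623 0.1655] mill [-27.2  49.5] yaw-mill 0.003 F [ 4.1 -0.1 -0.9] gap -0.002
```

View pics/a13.png

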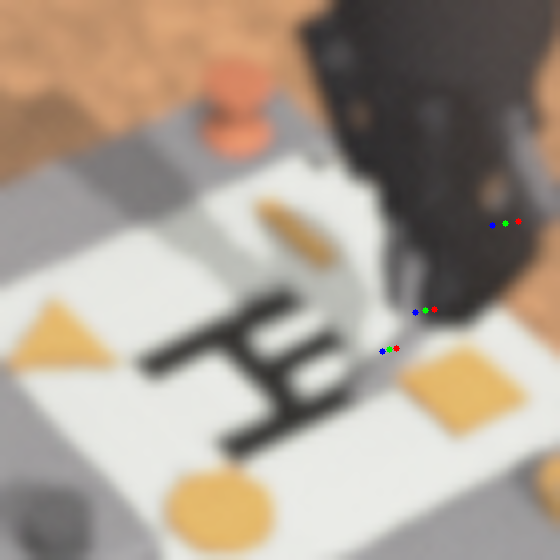

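arm_command --rows '[[[-1, 0, 0], 0, 1], [[0, 0, 0], 0, 1]]'

```text
t: 15.65
tcp_pos: [0.5272, 0.1623, 0.1655]
tool_rot: [-0.048, 0.999, -0.0, 0.001]
force: [5.8, -0.6, -1.7]
finger_gap: 0.003
```

arm_command --rows '[[[-1, 0, 0], 0, 1], [[0, 0, 0], 0, 1]]'

```text
t: 15.9
tcp_pos: [0.5266, 0.1624, 0.1656]
tool_rot: [-0.048, 0.999, -0.0, 0.001]
force: [4.9, -0.5, -2.0]
finger_gap: 0.003
```

arm_command --rows '[[[-1, 0, 0], 0, 1], [[0, 0, 0], 0, 1]]'

```text
t: 16.15
tcp_pos: [0.526, 0.1624, 0.1657]
tool_rot: [-0.048, 0.999, 0.0, 0.002]
force: [6.3, -0.3, -1.4]
finger_gap: 0.0
```

arm_command --rows '[[[-1, 0, 0], 0, 1], [[0, 0, 0], 0, 1]]'

```text
t: 16.4
tcp_pos: [0.5255, 0.1624, 0.1658]
tool_rot: [-0.048, 0.999, 0.0, 0.002]
force: [7.2, 0.4, -1.3]
finger_gap: 0.001
```

arm_command --rows '[[[-1.5, 0, 0], 0, 1], [[0, 0, 0], 0, 1]]'

```text
t: 16.65
tcp_pos: [0.5247, 0.1624, 0.166]
tool_rot: [-0.048, 0.999, 0.0, 0.003]
force: [7.8, -0.0, -0.6]
finger_gap: 0.002
```

arm_command --rows '[[[-1.5, 0, 0], 0, 1], [[0, 0, 0], 0, 1], [[0, 0, 0], 0, 1]]'

```text
t: 17.02
tcp_pos: [0.5239, 0.1624, 0.1661]
tool_rot: [-0.048, 0.999, 0.0, 0.004]
force: [8.7, -0.6, -2.3]
finger_gap: -0.0
```

The force builds steadily with little movement, so the lever is at the stop. I'll back off and look.

arm_command --rows '[[[10, 1, 0], 0, 1], [[18, 1.5, 0], 0, 1], [[18, 1.5, 0], 0, 1], [[0, 0, 40], 0, 1], [[0, 0, 60], 0, 1], [[0, -20, 50], 0, 1], [[-20, -50, 10], 0, 1], [[-20, -55, 0], 0, 1], [[-20, -55, 0], 0, 1], [[-20, -55, 0], 0, 1], [[0, 0, 0], 0, 1]]'

```text
t: 18.4
tcp_pos: [0.4833, -0.0708, 0.3244]
tool_rot: [-0.045, 0.999, 0.001, -0.003]
force: [0.0, 0.3, -0.8]
finger_gap: -0.001
```

```bash
python3 -c "
from st import *
st();ov('a14',[(-43,50),(-48,50),(-53,50)])
cv2.imwrite('pics/a14s.png',manip.snapshot('scene'))
b=manip.snapshot('top')
a=cv2.resize(b[160:250,170:290],None,fx=6,fy=6,interpolation=cv2.INTER_CUBIC)
t=.093;R=np.array([[np.cos(t),-np.sin(t)],[np.sin(t),np.cos(t)]])
for x,c in((-43,(255,0,0)),(-48,(0,255,0)),(-53,(0,0,255))):
  d=np.array([x,50,0.])/150;d[2]=np.sqrt(1-d@d)
  q=d*.176;p=R@q[:2]+[.5597,.1156];u=proj('top',[*p,.03+q[2]]);cv2.circle(a,(int((u[0]-170+.5)*6),int((u[1]-160+.5)*6)),3,c,-1)
cv2.imwrite('pics/a14t.png',a)"
```

```text
t 18.4 [ 0.4833 -0.0708  0.3244] mill [ -93.4 -178.5] yaw-mill -0.003 F [ 0.   0.3 -0.8] gap -0.001
```

View pics/a14.png

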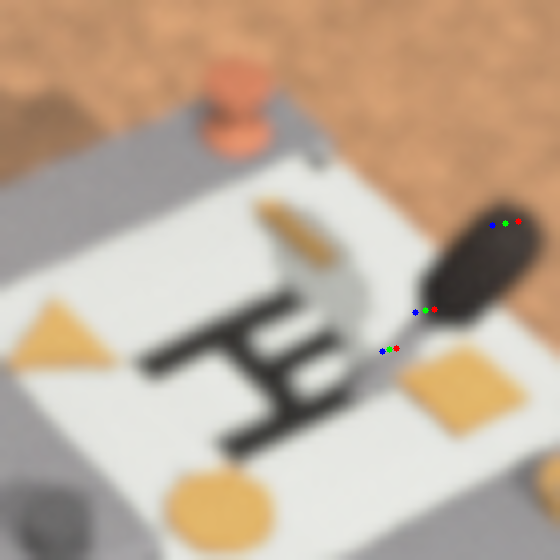

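View pics/a14t.png

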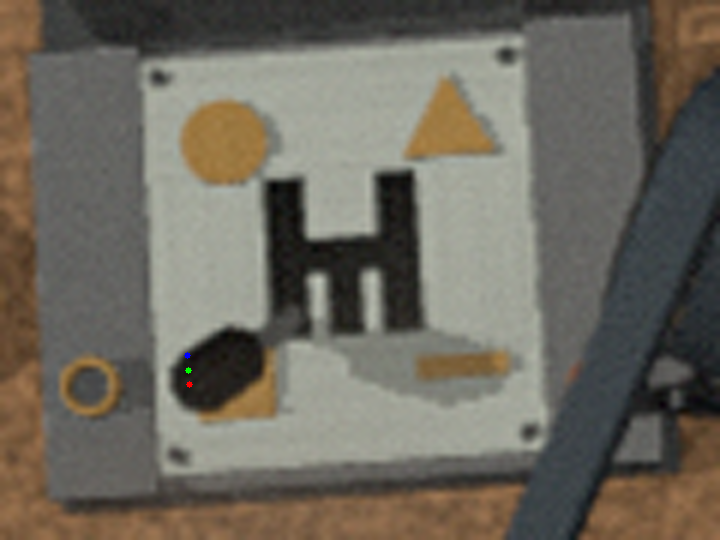

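View pics/a14s.png

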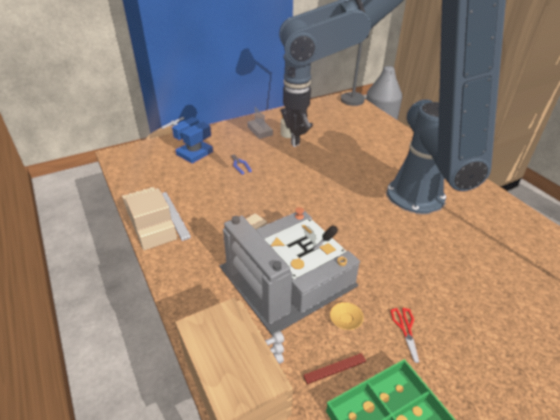

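The lever leans over the square plate and the loose things look undisturbed. I'll measure the residual by fitting a silhouette model of the grip in both views.

```bash
cat > fit.py <<'E'
from st import *
t=.093;R=np.array([[np.cos(t),-np.sin(t)],[np.sin(t),np.cos(t)]])
def sil(n,x,y):
    d=np.array([x,y,0.])/150;d[2]=np.sqrt(1-d@d)
    e1=np.cross(d,[0,0,1.]);e1/=np.linalg.norm(e1);e2=np.cross(d,e1);P=[]
    for L,r in((.124,.011),(.132,.014),(.168,.014),(.176,.011)):
        for a in np.linspace(0,2*np.pi,24):
            q=d*L+r*(np.cos(a)*e1+np.sin(a)*e2);p=R@q[:2]+[.5597,.1156];P.append(proj(n,[*p,.03+q[2]]))
    h=cv2.convexHull(((np.array(P,np.float32)+.5)*4-.5).astype(np.int32))
    m=np.zeros((1680,2240),np.uint8);cv2.fillConvexPoly(m,h,255);return m
def run(boxes,xs,ys):
    for n,(r0,r1,c0,c1) in boxes.items():
        g=cv2.resize(cv2.cvtColor(manip.snapshot(n),cv2.COLOR_BGR2GRAY),None,fx=4,fy=4,interpolation=cv2.INTER_CUBIC)
        M=np.zeros_like(g);M[r0*4:r1*4,c0*4:c1*4]=255
        D=(g<60)&(M>0);best=[]
        for x in xs:
            for y in ys:
                m=sil(n,x,y)>0;best.append(((m&D).sum()/(m|D).sum(),x,y))
        best.sort(reverse=True);print(n,[(round(b[0],3),*b[1:]) for b in best[:6]])
        m=D.nonzero();print('dark centroid',m[1].mean()/4,m[0].mean()/4,D.sum()/16)
        m=(sil(n,-53,50)>0).nonzero();print('model home centroid',m[1].mean()/4,m[0].mean()/4)
E
python3 -c "
from fit import *
run({'scene':(222,242,319,340),'top':(212,231,195,215)},range(-60,-34,2),range(44,58,2))"
```

```text
Traceback (most recent call last):
  File "fit.py", line 18, in run
    m=sil(n,x,y)>0;best.append(((m&D).sum()/(m|D).sum(),x,y))
      ~~~^^^^^^^
  File "fit.py", line 8, in sil
    q=d*L+r*(np.cos(a)*e1+np.sin(a)*e2);p=R@q[:2]+[.5597,.1156];P.append(proj(n,[*p,.03+q[2]]))
                                                                         ~~~~^^^^^^^^^^^^^^^^^
  File "h.py", line 8, in proj
    c=manip.get_calibration(n);f=210/np.tan(np.radians(c['fovy']/2))
ValueError: time passes only in moves, steps and waits
```

```bash
sed -i 's/^from station import manip/from station import manip\nimport functools\ncal=functools.lru_cache(None)(lambda n:manip.get_calibration(n))/; s/c=manip.get_calibration(n)/c=cal(n)/' h.py
python3 -c "
from fit import *
st()
run({'scene':(222,242,319,340),'top':(212,231,195,215)},range(-60,-34,2),range(44,58,2))"
```

```text
t 18.6 [ 0.4859 -0.0672  0.3248] mill [ -90.5 -175.2] yaw-mill 0.004 F [ 0.   0.9 -0.4] gap 0.002
scene [(np.float64(0.381), -38, 56), (np.float64(0.381), -36, 56), (np.float64(0.38), -42, 54), (np.float64(0.379), -40, 54), (np.float64(0.379), -40, 56), (np.float64(0.379), -42, 56)]
dark centroid 328.6101885098743 234.23204667863556 69.625
model home centroid 329.34048013245035 232.94759933774836
top [(np.float64(0.801), -54, 48), (np.float64(0.797), -54, 46), (np.float64(0.794), -54, 50), (np.float64(0.781), -56, 50), (np.float64(0.78), -56, 48), (np.float64(0.779), -52, 48)]
dark centroid 206.46538124452235 221.4184925503944 142.625
model home centroid 205.82901148625132 220.993908806126
```

```bash
sed -i 's/g<60/g<95/' fit.py
python3 -c "
from fit import *
run({'scene':(222,242,319,340),'top':(212,231,195,215)},range(-60,-34,2),range(44,58,2))"
```

```text
scene [(np.float64(0.691), -50, 54), (np.float64(0.689), -50, 52), (np.float64(0.687), -58, 50), (np.float64(0.687), -56, 50), (np.float64(0.687), -52, 54), (np.float64(0.686), -54, 52)]
dark centroid 330.03250849102375 233.05640465793303 128.8125
model home centroid 329.34048013245035 232.94759933774836
top [(np.float64(0.88), -54, 48), (np.float64(0.841), -54, 46), (np.float64(0.818), -54, 50), (np.float64(0.812), -56, 50), (np.float64(0.804), -56, 48), (np.float64(0.794), -52, 46)]
dark centroid 206.24340228245364 221.52781740370898 175.25
model home centroid 205.82901148625132 220.993908806126
```

Both views put the lever within about 2–5 mm of home, so it is seated. The arm is clear at z 0.32, to the right of the mill. Handing in.

```bash
python3 -c "
from st import *
st();print(manip.sign_off())"
```

```text
t 18.8 [ 0.4866 -0.0673  0.3251] mill [ -89.8 -175.3] yaw-mill 0.005 F [0.3 0.4 0.1] gap -0.001
the job is handed in; nothing more can be done
None
```

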